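# Kit four board components on their matching pads

### The job

Lay out the kit for the next board: set each of the four loose components (heat sink, long black connector, green terminal block, white terminal block) upright on the blue pad whose outline has its shape and colour, centred on the outline and turned to lie along it, either way round. Leave the flux jar and the loupe where they stand.

Things in the scene. Friction and masses are not known exactly. Their poses are not given: they have to be found in the camera images.
- sink_c (a point): Loose finned heat sink, whitish aluminium, solid base 5 mm thick with upright thin fins that run along y; 40 mm wide (x) x 50 mm long (y) x 27 mm high (z), about 60 g. It stands on the bench with the fins up; it can be pinched across its 40 mm width on the outer fins. Point: its centre, 13.5 mm above its underside.
- connector_c (a point): Loose long black connector block, 26 mm wide (x) x 84 mm long (y) x 22 mm high (z, with small screw heads up to 24), about 18 g. It stands on the bench on its underside. Point: its centre, 11 mm above its underside.
- green_block_c (a point): Loose small green terminal block, 14 mm wide (x) x 44 mm long (y) x 16 mm high (z), about 18 g, screw heads on top. It stands on the bench on its underside. Point: the block's centre, 8 mm above its underside.
- white_block_c (a point): Loose small off-white terminal block, same shape as the green one: 14 mm wide (x) x 44 mm long (y) x 16 mm high (z), about 18 g, screw heads on top. It stands on the bench on its underside. Point: the block's centre, 8 mm above its underside.
- pad_sink_mark (a point): Blue flat kitting pad, 58 x 100 x 4 mm, fixed on a low plywood kitting board (150 x 420 mm, its top 18 mm above the bench) at the left. It bears a grey rectangle 40 x 50 mm with dark stripes and a yellow frame: the footprint of the heat sink, the stripes showing how its fins run. Point: centre of the outline, on the pad's top face (22 mm above the bench). y axis runs along the pad's long side and along the stripes (the 50 mm side); z is up.
- pad_connector_mark (a point): Blue flat kitting pad, 58 x 100 x 4 mm, fixed on a low plywood kitting board (150 x 420 mm, its top 18 mm above the bench) at the left. It bears a black rectangle 26 x 84 mm in a yellow frame: the footprint of the long black connector. Point: centre of the outline, on the pad's top face (22 mm above the bench). y axis runs along the pad's long side and along the rectangle's 84 mm side; z is up.
- pad_green_mark (a point): Blue flat kitting pad, 58 x 100 x 4 mm, fixed on a low plywood kitting board (150 x 420 mm, its top 18 mm above the bench) at the left. It bears a small green rectangle 14 x 44 mm in a yellow frame: the footprint of the green terminal block. Point: centre of the outline, on the pad's top face (22 mm above the bench). y axis runs along the pad's long side and along the rectangle's 44 mm side; z is up.
- pad_white_mark (a point): Blue flat kitting pad, 58 x 100 x 4 mm, fixed on a low plywood kitting board (150 x 420 mm, its top 18 mm above the bench) at the left. It bears a small off-white rectangle 14 x 44 mm in a yellow frame: the footprint of the off-white terminal block. Point: centre of the outline, on the pad's top face (22 mm above the bench). y axis runs along the pad's long side and along the rectangle's 44 mm side; z is up.
- jar_c (a point): Bystander, loose: round white jar with yellow screw lid, 44 mm across, 44 mm high, about 90 g, upright on the bench. Point: its centre, 22 mm above the bench. It is to stay where it stands. Near it a fixed power supply, 0.13 m high, fills x beyond 0.60, y -0.38 to -0.18; the bench's rims, 78 mm high, reach to x = 0.37 in front and y = -0.46 at the right.
- loupe_c (a point): Bystander, loose: black round stand loupe, 38 mm across, 32 mm high, about 35 g, upright on the bench. Point: its centre, 16 mm above the bench. It is to stay. Near it a fixed rack of boards, 0.22 m high, fills x beyond 0.55, y 0.15 to 0.36; a tall lamp post stands at x beyond 0.51, y -0.03 to 0.11. Carry things across in front of these, at x about 0.44, z 0.12; the lamp's elbow overhangs x beyond 0.52, y -0.13 to 0.02 at 0.57 m up.

How it is judged:
At the end, for the whole second after the job is handed in: Each of the four components stands upright (within 0.15 rad) on its own matching pad, resting on the pad's top face (within 4 mm), its centre within 12 mm of the outline's centre, its long axis within 0.25 rad of the outline's (either way round), released and at rest (horizontal distance between sink_c and pad_sink_mark below 0.012 m and angle between the y axis of sink_c and the y axis of pad_sink_mark, either way round below 0.25 rad and z of sink_c in the frame of pad_sink_mark between 0.0095 and 0.0175 m and angle between each of sink_c, connector_c, green_block_c, white_block_c's own z axis and vertical below 0.15 rad and linear speed of each of sink, connector, green_block, white_block below 0.02 m/s and horizontal distance between connector_c and pad_connector_mark below 0.012 m and angle between the y axis of connector_c and the y axis of pad_connector_mark, either way round below 0.25 rad and z of connector_c in the frame of pad_connector_mark between 0.007 and 0.015 m and horizontal distance between green_block_c and pad_green_mark below 0.012 m and angle between the y axis of green_block_c and the y axis of pad_green_mark, either way round below 0.25 rad and z of green_block_c in the frame of pad_green_mark between 0.004 and 0.012 m and horizontal distance between white_block_c and pad_white_mark below 0.012 m and angle between the y axis of white_block_c and the y axis of pad_white_mark, either way round below 0.25 rad and z of white_block_c in the frame of pad_white_mark between 0.004 and 0.012 m); the robot touches nothing.
It fails at once if the flux jar is pushed away or knocked over (distance of jar_c from where it was at the start of the episode above 0.03 m or angle between jar_c's own z axis and vertical above 0.5 rad).
It fails at once if the loupe is pushed away or knocked over (distance of loupe_c from where it was at the start of the episode above 0.03 m or angle between loupe_c's own z axis and vertical above 0.5 rad).
It also fails if it takes over 128 s, if anything falls off the work surface, if the arm or the gripper's body presses on something with over 40 N, if the wrist force passes 120 N, or if a joint passes its speed limit or range.

### The arm

A 7-joint arm with a two-finger parallel gripper is mounted at the origin on a cart in front of the work surface, level with it; the furniture and walls round the work are solid. World frame = base frame: x ahead of the robot, y to its left, z up, the work surface at z = 0. Lengths are in m, angles in rad, forces in N, time in s.
With the tool pointing down it reaches from about 0.4 to 0.9 m from the base axis. Payload 5.5 kg.
Tool frame: the origin (TCP) lies midway between the tips of the shut fingers; the grasp point (between the pads) lies env.grasp_offset behind it (env.grasp_offset is the distance from the TCP to the grasp point, in m); z points along the fingers, y is the line along which they close (so a half turn about z gives the same grasp; the last joint's range is limited). The gripper opens to 92 mm and grips with 3 to 60 N. Pads are 19 mm wide; open, the fingers measure 130 mm over their backs; the gripper's body (75 mm by 190 mm) begins 47 mm behind the grasp point.
Start: joints at [1.54, 0.501, -0.427, 1.55, 0.221, 1.138, -0.21], TCP at [0.188, -0.622, 0.227] pointing down, gripper open.
Joint ranges: [-2.88, 2.88], [-0.31, 2.03], [-1.54, 1.56], [0.2, 2.42], [-1.41, 4.55], [0.19, 2.02], [-2.57, 2.57]. Speed limits (rad/s): [2.57, 2.57, 3.14, 3.14, 3.14, 3.14, 3.14].

### API

Orientations are given as a unit quaternion [x, y, z, w].
In Python, from workcell import env, camera, camera_model, workorder gives the robot as it stands.
- The arm moves only by the tool jog_arm, never from a script. Its arguments are lists of equal length, an entry for each row: "delta_rot": the turn, a rotation vector about the tool's x, y, z in degrees, a list of three; "travel": the shift along the tool's x, y, z in m, a list of three; "grip": the gripper command: -1 is fully open, 1 is shut, values between are in proportion. In form: {"delta_rot": [[rx, ry, rz], ...], "travel": [[tx, ty, tz], ...], "grip": [grip, ...]}. A call has 1 to 20 rows; each row is the pose to reach, as a shift and turn from the pose commanded when the call began, along the tool's axes at that moment; what a row does not reach only later rows make up. A row lasts 1/8 s, in which the tool goes at most 62.5 mm and 10.7 degrees, less where a joint would pass 70% of its speed; a pose out of reach is approached as far as the arm can. A call with a gripper value outside its range is refused whole. The fingers move at their own pace and stop on an object; "force" is the grip in N (left out, the last holds). Time passes only in rows, so rows that repeat a pose let the fingers close. It gives the time, the measured TCP pose, the force, the opening and the grip force at its end, in the units of the state.
- env.get_obs(): the state, without advancing time (a new reading comes with each control period).
- camera(name): name is "scene" or "top" or "wrist"; returns the picture (480x640x3 uint8, red, green, blue); there is no depth.
- camera_model(name): a dict with "K" (3x3 intrinsics, pixels), "k1" (the pictures are not rectified: a ray, as slopes to the right and down, at radius r is drawn at 1 + k1 r^2 times it, then the intrinsics apply), "pose" (4x4, takes a point from camera to world coordinates). Camera axes: x right, y down, z forward; pixel columns grow to the right and rows downward; lengths in m; the calibration is good to about 2 mm. A picture is of the moment at which its call begins: read the wrist's pose just before it. camera_model takes no time and is no camera call; for the wrist camera it gives the pose at the moment of the call.
- workorder.close_job(): hands the job in; it is judged then, once.
The state is a dict: "time_s": time; "joint_positions": joint angles; "dq": joint speeds; "joint_torque": joint torques, N m; "tcp_pos": TCP position; "tool_rot": TCP orientation; "force": force on the tool from outside, world axes, zero at the start; "moment": the same for the moment, N m; "finger_gap": finger opening in m; "grip_force": force on a finger pad.
Only numpy, scipy, OpenCV 4.12 (cv2) and the standard library are available. Lean on these libraries where they do the work, as an engineer would, in place of code of your own. Each camera call takes 0.05 s, during which the arm holds its last target. There are 200 camera calls.

## Working session

There is one attempt and no reset: what is moved stays moved. The work goes in short steps, Python scripts to look and compute and a tool call to move; the robot and the scene stay as the last step left them, time stands still between calls to the robot, and variables do not carry over. Pictures are saved under pics/ and viewed, at most 14 in all, crops included, and the job is handed in when it is done.

Besides the shell and the picture viewer there is one more tool, called after "Call:" as name(argument=value, ...) on one line, values as JSON. jog_arm: Moves the arm, as the interface text tells. Its arguments: {"type":"object","properties":{"delta_rot":{"type":"array"},"travel":{"type":"array"},"grip":{"type":"array"},"force":{"type":"number"}},"required":["delta_rot","travel","grip"]}

```bash
mkdir -p pics; cat > h.py <<'E'
import numpy as np,cv2
from scipy.spatial.transform import Rotation as R
from workcell import env,camera,camera_model,workorder
def save(n,f):
    m=camera_model(n); im=camera(n); cv2.imwrite(f'pics/{f}.png',im[:,:,::-1]); np.savez(f'pics/{f}.npz',**{k:np.array(m[k]) for k in('K','k1','pose')}); return im
def px2w(f,uv,z):
    m=np.load(f'pics/{f}.npz'); K,k1,P=m['K'],float(m['k1']),m['pose']
    uv=np.atleast_2d(np.array(uv,float)); d=(uv-[K[0,2],K[1,2]])/[K[0,0],K[1,1]]
    s=d.copy()
    for _ in range(30): s=d/(1+k1*(s**2).sum(1,keepdims=True))
    r=np.c_[s,np.ones(len(s))]@P[:3,:3].T
    return P[:3,3]+r*((np.broadcast_to(z,len(r))-P[2,3])/r[:,2])[:,None]
E
python3 - <<'E'
from h import *
for n in('top','scene'): save(n,n+'0')
o=env.get_obs()
for k in('time_s','tcp_pos','tool_rot','finger_gap','joint_positions'):print(k,np.round(o[k],4))
print(env.grasp_offset,R.from_quat(o['tool_rot']).as_matrix().round(3))
print(np.load('pics/top0.npz')['pose'].round(3),np.load('pics/top0.npz')['K'])
E
```

```text
time_s 0.1
tcp_pos [ 0.188  -0.6216  0.2258]
tool_rot [ 9.892e-01  1.464e-01 -1.000e-04 -9.000e-04]
finger_gap 0.0916
joint_positions [ 1.5402  0.5018 -0.4268  1.5513  0.2208  1.1383 -0.2103]
0.0188 [[ 0.957  0.29  -0.   ]
 [ 0.29  -0.957  0.002]
 [ 0.    -0.002 -1.   ]]
[[ 0.024 -0.993  0.118  0.32 ]
 [-1.    -0.023  0.013  0.008]
 [-0.011 -0.118 -0.993  1.719]
 [ 0.     0.     0.     1.   ]] [[596.42442799   0.         316.7191025 ]
 [  0.         596.42442799 235.5809405 ]
 [  0.           0.           1.        ]]
```

View pics/top0.png

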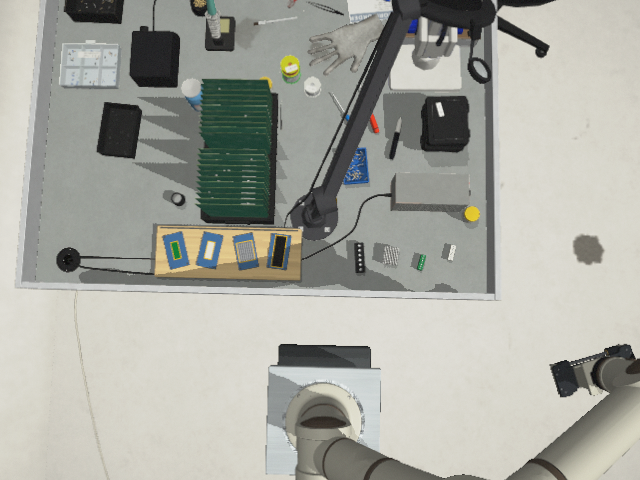

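View pics/scene0.png

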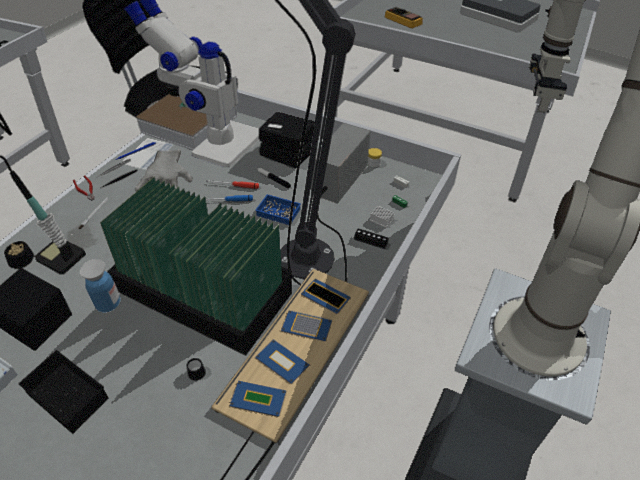

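The top view shows the pads at green (176,250), white (209,250), sink (246,251) and connector (280,251). The parts are connector (360,257), sink (391,256), green (421,262) and white (451,252), with the jar at (472,213) and the loupe at (178,199). I'll enlarge both groups.

```bash
python3 - <<'E'
from h import *
im=cv2.imread('pics/top0.png')
cv2.imwrite('pics/cA.png',cv2.resize(im[220:285,150:310],None,fx=5,fy=5,interpolation=cv2.INTER_CUBIC))
cv2.imwrite('pics/cB.png',cv2.resize(im[200:280,345:485],None,fx=5.7142857,fy=5.7142857,interpolation=cv2.INTER_CUBIC))
E
```

```text
(no output)
```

View pics/cA.png

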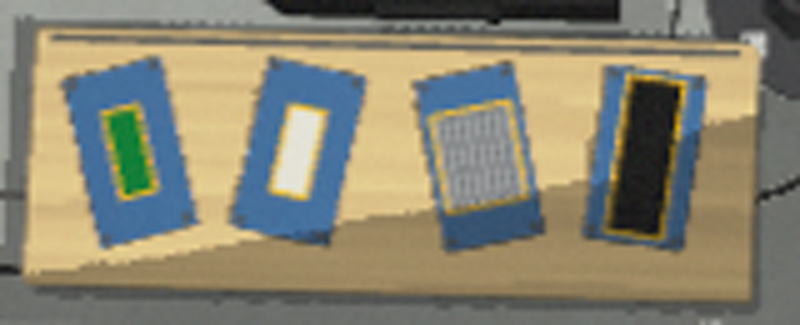

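View pics/cB.png

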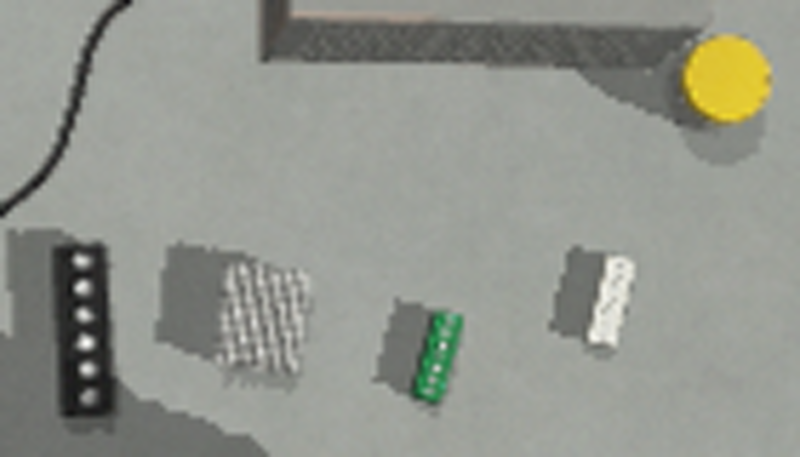

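```bash
python3 - <<'E'
from h import *
A=lambda p:(np.array(p)+.5)/5-.5+[150,220]
B=lambda p:(np.array(p)+.5)/5.7142857-.5+[345,200]
T={'pg':(A([(101,113),(140,104),(158,190),(119,200)]),.022),
'pw':(A([(289,103),(328,109),(308,199),(268,191)]),.022),
'ps':(A([(428,116),(514,100),(530,199),(446,215)]),.022),
'pc':(A([(628,73),(686,79),(662,241),(605,233)]),.022),
'con':(B([(53,246),(104,243),(114,413),(62,416)]),.022),
'sink':(B([(230,262),(310,268),(298,374),(218,366)]),.027),
'green':(B([(434,311),(463,314),(440,404),(412,400)]),.016),
'white':(B([(604,254),(635,258),(615,348),(587,344)]),.016)}
for k,(uv,z) in T.items():
    p=px2w('top0',uv,z)[:,:2]; c=p.mean(0); v=(p[0]+p[1]-p[2]-p[3])/2; w=(p[0]+p[3]-p[1]-p[2])/2
    print(k,c.round(4),'len',np.linalg.norm(v).round(4),'wid',np.linalg.norm(w).round(4),'yaw of long axis from +x deg',np.degrees(np.arctan2(v[1],v[0])).round(1))
print(px2w('top0',[B((727,79)),(178,199)],[.044,.032]))
m=camera_model('wrist');P=np.array(m['pose']);o=env.get_obs();Rt=R.from_quat(o['tool_rot']).as_matrix()
print('cam in tool',Rt.T@(P[:3,3]-o['tcp_pos']),(Rt.T@P[:3,:3]).round(2),m['K'][0][0])
E
```

```text
pg [0.471  0.4349] len 0.0513 wid 0.0231 yaw of long axis from +x deg 14.7
pw [0.474  0.3376] len 0.0524 wid 0.0232 yaw of long axis from +x deg -10.5
ps [0.4725 0.2333] len 0.0579 wid 0.0495 yaw of long axis from +x deg 11.9
pc [0.4753 0.1383] len 0.0933 wid 0.0332 yaw of long axis from +x deg -6.5
con [ 0.4624 -0.092 ] len 0.0852 wid 0.0258 yaw of long axis from +x deg 4.1
sink [ 0.47   -0.1816] len 0.0529 wid 0.0399 yaw of long axis from +x deg -5.9
green [ 0.4529 -0.2697] len 0.0465 wid 0.0143 yaw of long axis from +x deg -13.8
white [ 0.4832 -0.3564] len 0.0465 wid 0.0149 yaw of long axis from +x deg -11.7
[[ 0.59259745 -0.40886599  0.044     ]
 [ 0.61768502  0.43289543  0.032     ]]
cam in tool [ 0.06806896  0.00128059 -0.1583316 ] [[-0.   -0.97 -0.26]
 [ 1.   -0.   -0.  ]
 [ 0.   -0.26  0.97]] 364.61625032669315
```

```bash
cat >> h.py <<'E'
def plan(x,y,z,yaw):
    "travel and delta_rot taking tool to world x,y,z with tool x axis at yaw deg, pointing straight down"
    o=env.get_obs(); r=R.from_quat(o['tool_rot']); t=R.from_euler('z',yaw,degrees=True)*R.from_euler('x',180,degrees=True)
    print('travel',(r.inv().apply(np.array([x,y,z])-o['tcp_pos'])).round(4).tolist(),'rot',np.degrees((r.inv()*t).as_rotvec()).round(2).tolist(),'q',np.round(o['joint_positions'],2).tolist(),'t',round(float(o['time_s']),2))
E
python3 -c "
from h import *
plan(.46,-.29,.22,-11.7)"
```

```text
travel [0.3564, -0.2386, 0.0062] rot [-0.1, 0.02, 28.54] q [1.54, 0.5, -0.43, 1.55, 0.22, 1.14, -0.21] t 0.1
```

Call:
jog_arm(delta_rot=[[0,0,4],[0,0,8],[0,0,12],[0,0,16],[0,0,20],[0,0,24],[0,0,28.5],[0,0,28.5],[0,0,28.5],[0,0,28.5],[0,0,28.5],[0,0,28.5]], travel=[[0.04,-0.027,0],[0.08,-0.054,0],[0.12,-0.08,0],[0.17,-0.113,0],[0.22,-0.147,0],[0.27,-0.18,0],[0.31,-0.207,0],[0.356,-0.239,0.006],[0.356,-0.239,0.006],[0.356,-0.239,0.006],[0.356,-0.239,0.006],[0.356,-0.239,0.006]], grip=[-1,-1,-1,-1,-1,-1,-1,-1,-1,-1,-1,-1])

```text
time_s: 1.6
tcp_pos: [0.4589, -0.2917, 0.2207]
tool_rot: [0.995, -0.103, -0.0, 0.0]
force: [0.1, -0.1, -0.1]
finger_gap: 0.0918
grip_force: 0.0
```

```bash
python3 -c "
from h import *
plan(.46,-.29,.22,-11.7)
im=save('wrist','w0')"
```

```text
travel [0.0007, -0.0018, 0.0007] rot [0.02, 0.01, -0.12] q [0.94, 0.33, -0.51, 1.82, 0.18, 1.04, -1.42] t 1.6
```

View pics/w0.png

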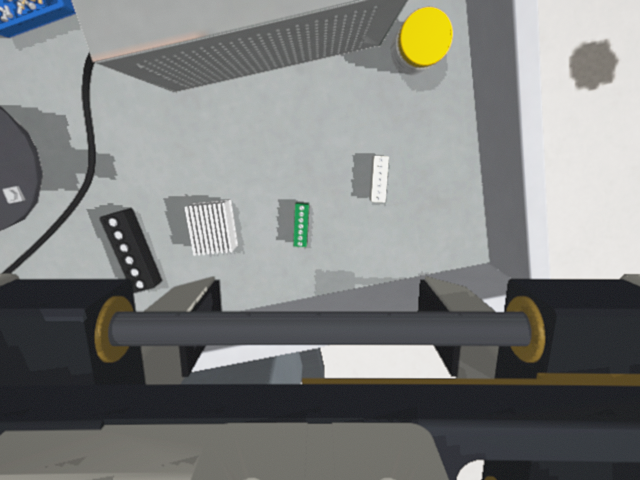

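The wrist view shows connector about (130,250), sink (211,228), green (302,225), white (380,179) and jar (426,37). I'll enlarge that strip.

```bash
python3 -c "
from h import *
im=cv2.imread('pics/w0.png')
a=cv2.resize(im[190:295,95:255],None,fx=5,fy=5,interpolation=cv2.INTER_CUBIC)[:,:]
b=cv2.resize(im[150:255,280:400],None,fx=5,fy=5,interpolation=cv2.INTER_CUBIC)
cv2.imwrite('pics/w0a.png',a);cv2.imwrite('pics/w0b.png',b)"
```

```text
(no output)
```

View pics/w0a.png

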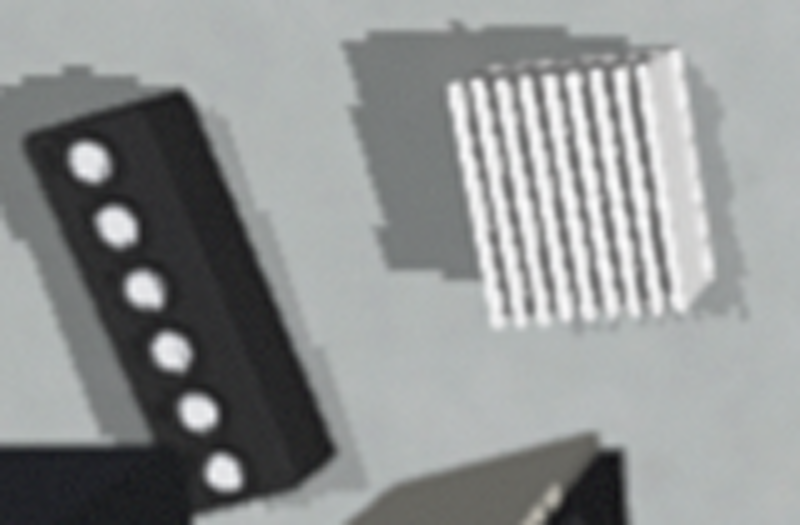

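View pics/w0b.png

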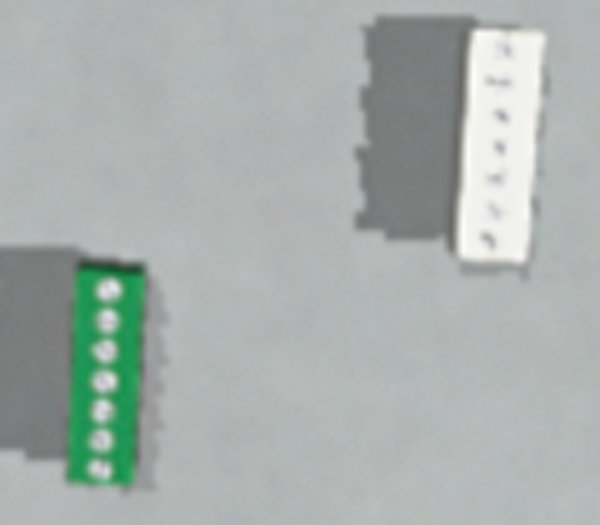

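Call:
jog_arm(delta_rot=[[0,0,-10],[0,0,-20],[0,0,-30],[0,0,-40],[0,0,-50],[0,0,-60],[0,0,-70],[0,0,-80],[0,0,-90],[0,0,-100],[0,0,-110],[0,0,-120],[0,0,-130],[0,0,-140],[0,0,-150],[0,0,-160],[0,0,-170],[0,0,-178],[0,0,-178],[0,0,-178]], travel=[[0,0,0],[0,0,0],[0,0,0],[0,0,0],[0,0,0],[0,0,0],[0,0,0],[0,0,0],[0,0,0],[0,0,0],[0,0,0],[0,0,0],[0,0,0],[0,0,0],[0,0,0],[0,0,0],[0,0,0],[0,0,0],[0,0,0],[0,0,0]], grip=[-0.2,-0.2,-0.2,-0.2,-0.2,-0.2,-0.2,-0.2,-0.2,-0.2,-0.2,-0.2,-0.2,-0.2,-0.2,-0.2,-0.2,-0.2,-0.2,-0.2])

```text
time_s: 4.15
tcp_pos: [0.4596, -0.2907, 0.2207]
tool_rot: [0.121, 0.993, -0.0, -0.0]
force: [0.9, 1.0, 0.2]
finger_gap: 0.0549
grip_force: 0.0
```

```bash
python3 - <<'E'
from h import *
A=lambda p:(np.array(p)+.5)/5-.5+[95,190]
B=lambda p:(np.array(p)+.5)/5-.5+[280,150]
for k,uv,z in(('con',A([(23,138),(142,104),(297,487),(183,511)]),.022),('sink',A([(450,82),(650,63),(685,310),(494,327)]),.027),('green',B([(78,268),(145,270),(133,483),(67,481)]),.016),('white',B([(471,28),(546,32),(530,263),(456,260)]),.016)):
    p=px2w('w0',uv,z)[:,:2]; c=p.mean(0); v=(p[0]+p[1]-p[2]-p[3])/2; w=(p[0]+p[3]-p[1]-p[2])/2
    print(k,c.round(4),np.linalg.norm(v).round(4),np.linalg.norm(w).round(4),np.degrees(np.arctan2(v[1],v[0])).round(1))
plan(.475,-.350,.12,167.5)
E
```

```text
con [ 0.4634 -0.0943] 0.0826 0.025 2.8
sink [ 0.4708 -0.1834] 0.0499 0.0389 -7.4
green [ 0.454  -0.2723] 0.0443 0.0135 -15.7
white [ 0.4829 -0.3584] 0.045 0.0147 -13.3
travel [-0.0292, -0.0539, 0.1007] rot [-0.0, -0.0, -1.37] q [1.39, 0.54, -1.16, 1.81, 0.54, 1.15, 1.38] t 4.15
```

Call:
jog_arm(delta_rot=[[0,0,-0.9],[0,0,-0.9],[0,0,-0.9],[0,0,-0.9],[0,0,-0.9],[0,0,-0.9],[0,0,-0.9],[0,0,-0.9],[0,0,-0.9],[0,0,-0.9],[0,0,-0.9],[0,0,-0.9],[0,0,-0.9],[0,0,-0.9]], travel=[[-0.019,-0.027,0.02],[-0.038,-0.055,0.05],[-0.038,-0.055,0.09],[-0.038,-0.055,0.13],[-0.038,-0.055,0.16],[-0.038,-0.055,0.18],[-0.038,-0.055,0.195],[-0.038,-0.055,0.205],[-0.038,-0.055,0.21],[-0.038,-0.055,0.213],[-0.038,-0.055,0.2145],[-0.038,-0.055,0.2145],[-0.038,-0.055,0.2145],[-0.038,-0.055,0.2145]], grip=[-0.2,-0.2,-0.2,-0.2,-0.2,-0.2,-0.2,-0.2,-0.2,-0.2,-0.2,-0.2,-0.2,-0.2])

```text
time_s: 5.9
tcp_pos: [0.4838, -0.3528, 0.0064]
tool_rot: [0.111, 0.994, -0.0, 0.0]
force: [-0.0, -0.3, -0.0]
finger_gap: 0.0552
grip_force: 0.0
```

Call:
jog_arm(delta_rot=[[0,0,0],[0,0,0],[0,0,0],[0,0,0],[0,0,0],[0,0,0],[0,0,0],[0,0,0]], travel=[[0,0,0],[0,0,0],[0,0,0],[0,0,0],[0,0,0],[0,0,0],[0,0,0],[0,0,0]], grip=[0,0.2,0.4,0.6,0.8,1,1,1], force=15)

```text
time_s: 6.9
tcp_pos: [0.4837, -0.3527, 0.0062]
tool_rot: [0.111, 0.994, -0.0, 0.0]
force: [0.8, -0.6, -0.5]
finger_gap: 0.0139
grip_force: 15.0
```

Call:
jog_arm(delta_rot=[[0,0,0],[0,0,0],[0,0,0],[0,0,0],[0,0,0],[0,0,0],[0,0,0],[0,0,0],[0,0,0],[0,0,0],[0,0,0],[0,0,0],[0,0,0],[0,0,0],[0,0,0],[0,0,0],[0,0,0],[0,0,0],[0,0,0],[0,0,0]], travel=[[0,0,-0.02],[0,0,-0.06],[0,0,-0.1],[0.01,0.008,-0.14],[0.03,0.022,-0.14],[0.054,0.042,-0.14],[0.064,0.087,-0.14],[0.074,0.132,-0.14],[0.085,0.177,-0.14],[0.095,0.222,-0.14],[0.105,0.267,-0.14],[0.115,0.312,-0.14],[0.125,0.357,-0.14],[0.135,0.402,-0.14],[0.146,0.447,-0.14],[0.156,0.492,-0.14],[0.166,0.537,-0.14],[0.176,0.582,-0.14],[0.187,0.627,-0.14],[0.187,0.627,-0.14]], grip=[1,1,1,1,1,1,1,1,1,1,1,1,1,1,1,1,1,1,1,1])

```text
time_s: 9.4
tcp_pos: [0.4383, 0.3057, 0.1482]
tool_rot: [0.108, 0.994, 0.002, 0.0]
force: [-0.5, 0.1, 0.6]
finger_gap: 0.014
grip_force: 15.0
```

```bash
python3 -c "
from h import *
plan(.474,.3376,.04,169.5)
im=save('wrist','w1')"
```

```text
travel [-0.028, 0.0384, 0.1084] rot [0.25, 0.03, -1.85] q [0.15, 0.59, -1.06, 1.9, 0.61, 1.01, 0.18] t 9.4
```

View pics/w1.png

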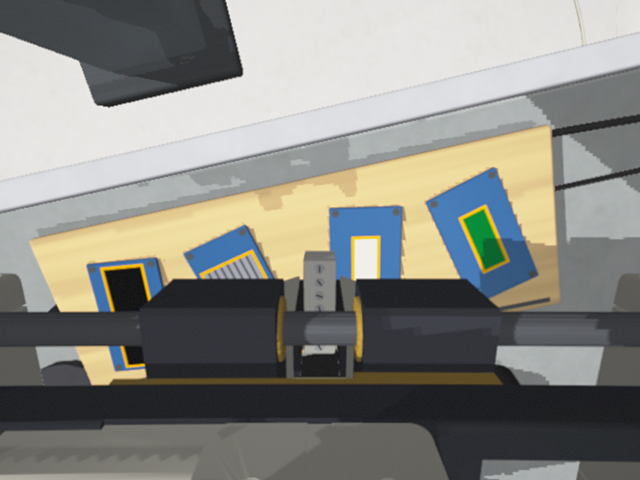

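The white block sits squarely in the fingers. The green outline corners are (459,217), (482,205), (508,262), (486,273), and the white outline's near corners are (352,236), (380,236). I'll check these against the top-view estimates.

```bash
python3 - <<'E'
from h import *
p=px2w('w1',[(459,217),(482,205),(508,262),(486,273)],.022)[:,:2]; v=(p[2]+p[3]-p[0]-p[1])/2
print('green',p.mean(0),np.linalg.norm(v),np.degrees(np.arctan2(v[1],v[0])))
p=px2w('w1',[(352,236),(380,236)],.022)[:,:2];print(p,p.mean(0)+.026*np.array([np.cos(np.radians(-10.5)),np.sin(np.radians(-10.5))]))
p=px2w('w1',[(105,266),(145,262)],.022)[:,:2];print('con near edge',p,p.mean(0)+.0465*np.array([np.cos(np.radians(-6.5)),np.sin(np.radians(-6.5))]))
E
```

```text
green [0.47120711 0.43334432] 0.053952739700650905 17.121412675379098
[[0.44506716 0.33038904]
 [0.44994664 0.35235607]] [0.47307153 0.33663443]
con near edge [[0.42616217 0.12925991]
 [0.42993004 0.16173759]] [0.4742472 0.1402348]
```

Call:
jog_arm(delta_rot=[[0,0,-0.9],[0,0,-0.9],[0,0,-0.9],[0,0,-0.9],[0,0,-0.9],[0,0,-0.9],[0,0,-0.9],[0,0,-0.9],[0,0,-0.9],[0,0,-0.9],[0,0,-0.9],[0,0,-0.9],[0,0,-0.9]], travel=[[-0.014,0.019,0.01],[-0.0275,0.0375,0.03],[-0.0275,0.0375,0.06],[-0.0275,0.0375,0.08],[-0.0275,0.0375,0.095],[-0.0275,0.0375,0.105],[-0.0275,0.0375,0.11],[-0.0275,0.0375,0.113],[-0.0275,0.0375,0.115],[-0.0275,0.0375,0.117],[-0.0275,0.0375,0.1185],[-0.0275,0.0375,0.1185],[-0.0275,0.0375,0.1185]], grip=[1,1,1,1,1,1,1,1,1,1,1,1,1])

```text
time_s: 11.08
tcp_pos: [0.4751, 0.3307, 0.0282]
tool_rot: [0.103, 0.995, 0.0, 0.0]
force: [-1.6, -1.7, 5.7]
finger_gap: 0.0138
grip_force: 15.0
```

Call:
jog_arm(delta_rot=[[0,0,0],[0,0,0],[0,0,0],[0,0,0],[0,0,0]], travel=[[0,0,-0.004],[0.003,0.006,-0.004],[0.003,0.006,-0.002],[0.003,0.006,0],[0.003,0.006,0]], grip=[1,1,1,1,1])

```text
time_s: 11.7
tcp_pos: [0.4731, 0.3374, 0.0282]
tool_rot: [0.103, 0.995, -0.0, 0.0]
force: [-2.0, -0.5, 6.4]
finger_gap: 0.0138
grip_force: 15.0
```

Call:
jog_arm(delta_rot=[[0,0,0],[0,0,0],[0,0,0],[0,0,0],[0,0,0],[0,0,0],[0,0,0],[0,0,0],[0,0,0]], travel=[[0,0,0],[0,0,0],[0,0,0],[0,0,0],[0,0,-0.02],[0,0,-0.06],[0,0,-0.1],[0,0,-0.12],[0,0,-0.12]], grip=[0.5,0.1,0.1,0.1,0.1,0.1,0.1,0.1,0.1])

```text
time_s: 12.82
tcp_pos: [0.4742, 0.3377, 0.1494]
tool_rot: [0.104, 0.995, 0.001, 0.001]
force: [-0.2, -0.4, -0.3]
finger_gap: 0.0411
grip_force: 0.0
```

```bash
python3 - <<'E'
from h import *
plan(.44,-.26,.15,180-15.3)
E
```

```text
travel [-0.0896, -0.5919, -0.0014] rot [0.11, 0.15, 3.42] q [0.07, 0.66, -1.02, 1.78, 0.64, 1.06, 0.18] t 12.82
```

Call:
jog_arm(delta_rot=[[0,0,0],[0,0,0],[0,0,3.4],[0,0,3.4],[0,0,3.4],[0,0,3.4],[0,0,3.4],[0,0,3.4],[0,0,3.4],[0,0,3.4],[0,0,3.4],[0,0,3.4],[0,0,3.4],[0,0,3.4],[0,0,3.4],[0,0,3.4],[0,0,3.4],[0,0,3.4],[0,0,3.4]], travel=[[0.014,-0.018,0],[0.027,-0.036,0],[0.017,-0.082,0],[0.008,-0.129,0],[-0.002,-0.175,0],[-0.012,-0.221,0],[-0.022,-0.268,0],[-0.031,-0.314,0],[-0.041,-0.36,0],[-0.051,-0.406,0],[-0.06,-0.453,0],[-0.07,-0.5,0],[-0.08,-0.546,0],[-0.09,-0.592,0],[-0.09,-0.592,0.03],[-0.09,-0.592,0.06],[-0.09,-0.592,0.09],[-0.09,-0.592,0.09],[-0.09,-0.592,0.09]], grip=[0.1,0.1,0.1,0.1,0.1,0.1,0.1,0.1,0.1,0.1,0.1,0.1,0.1,0.1,0.1,0.1,0.1,0.1,0.1])

```text
time_s: 15.2
tcp_pos: [0.4398, -0.2603, 0.0579]
tool_rot: [0.133, 0.991, 0.0, -0.0]
force: [0.2, 0.2, -0.1]
finger_gap: 0.0415
grip_force: 0.0
```

```bash
python3 - <<'E'
from h import *
plan(.454,-.272,.005,180-15.3)
E
```

```text
travel [-0.0168, -0.0076, 0.0529] rot [0.04, -0.02, 0.06] q [1.23, 0.69, -0.95, 2.01, 0.76, 0.85, 1.15] t 15.2
```

Call:
jog_arm(delta_rot=[[0,0,0],[0,0,0],[0,0,0],[0,0,0],[0,0,0],[0,0,0],[0,0,0],[0,0,0],[0,0,0],[0,0,0],[0,0,0],[0,0,0],[0,0,0]], travel=[[-0.017,-0.0076,0.01],[-0.017,-0.0076,0.025],[-0.017,-0.0076,0.04],[-0.017,-0.0076,0.048],[-0.017,-0.0076,0.051],[-0.017,-0.0076,0.052],[-0.017,-0.0076,0.0525],[-0.017,-0.0076,0.0525],[-0.017,-0.0076,0.0525],[-0.017,-0.0076,0.0525],[-0.017,-0.0076,0.0525],[-0.017,-0.0076,0.0525],[-0.017,-0.0076,0.0525]], grip=[0.1,0.1,0.1,0.1,0.1,0.1,0.3,0.6,0.8,1,1,1,1], force=15)

```text
time_s: 16.82
tcp_pos: [0.4542, -0.2726, 0.0054]
tool_rot: [0.133, 0.991, -0.0, 0.0]
force: [-0.9, 0.5, 3.1]
finger_gap: 0.0139
grip_force: 15.0
```

```bash
python3 - <<'E'
from h import *
plan(.454,-.272,.15,180+16)
plan(.44,-.22,.15,180+16)
plan(.44,.39,.15,180+16)
plan(.471,.434,.15,180+16)
E
```

```text
travel [0.0003, 0.0005, -0.1446] rot [-0.01, 0.01, -31.26] q [1.16, 0.78, -0.86, 1.98, 0.85, 0.79, 1.1] t 16.82
travel [0.0275, 0.047, -0.1446] rot [-0.01, 0.01, -31.26] q [1.16, 0.78, -0.86, 1.98, 0.85, 0.79, 1.1] t 16.82
travel [0.1881, 0.6355, -0.1448] rot [-0.01, 0.01, -31.26] q [1.16, 0.78, -0.86, 1.98, 0.85, 0.79, 1.1] t 16.82
travel [0.1698, 0.6861, -0.1448] rot [-0.01, 0.01, -31.26] q [1.16, 0.78, -0.86, 1.98, 0.85, 0.79, 1.1] t 16.82
```

Call:
jog_arm(delta_rot=[[0,0,0],[0,0,0],[0,0,0],[0,0,0],[0,0,-3],[0,0,-6],[0,0,-9],[0,0,-12],[0,0,-15],[0,0,-18],[0,0,-21],[0,0,-24],[0,0,-27],[0,0,-30],[0,0,-31.3],[0,0,-31.3],[0,0,-31.3],[0,0,-31.3],[0,0,-31.3],[0,0,-31.3]], travel=[[0,0,-0.03],[0,0,-0.08],[0,0,-0.13],[0.027,0.047,-0.145],[0.041,0.096,-0.145],[0.054,0.145,-0.145],[0.068,0.194,-0.145],[0.081,0.243,-0.145],[0.095,0.292,-0.145],[0.108,0.341,-0.145],[0.121,0.39,-0.145],[0.135,0.439,-0.145],[0.148,0.488,-0.145],[0.162,0.537,-0.145],[0.175,0.586,-0.145],[0.188,0.635,-0.145],[0.17,0.686,-0.145],[0.17,0.686,-0.145],[0.17,0.686,-0.145],[0.17,0.686,-0.145]], grip=[1,1,1,1,1,1,1,1,1,1,1,1,1,1,1,1,1,1,1,1])

```text
time_s: 19.32
tcp_pos: [0.4705, 0.4325, 0.1499]
tool_rot: [-0.139, 0.99, -0.001, -0.0]
force: [0.1, 0.4, -0.8]
finger_gap: 0.0139
grip_force: 15.0
```

```bash
python3 - <<'E'
from h import *
plan(.471,.434,.0275,180+16)
E
```

```text
travel [-0.001, 0.0014, 0.1224] rot [-0.07, -0.03, 0.0] q [-0.1, 0.78, -1.04, 1.63, 0.72, 1.16, 0.53] t 19.32
```

Call:
jog_arm(delta_rot=[[0,0,0],[0,0,0],[0,0,0],[0,0,0],[0,0,0],[0,0,0],[0,0,0],[0,0,0],[0,0,0],[0,0,0]], travel=[[-0.001,0.001,0.03],[-0.001,0.001,0.06],[-0.001,0.001,0.09],[-0.001,0.001,0.105],[-0.001,0.001,0.113],[-0.001,0.001,0.117],[-0.001,0.001,0.119],[-0.001,0.001,0.121],[-0.001,0.001,0.1225],[-0.001,0.001,0.1225]], grip=[1,1,1,1,1,1,1,1,1,1])

```text
time_s: 20.58
tcp_pos: [0.4714, 0.4352, 0.0278]
tool_rot: [-0.139, 0.99, -0.0, 0.0]
force: [0.6, -0.3, -0.4]
finger_gap: 0.0141
grip_force: 15.0
```

Call:
jog_arm(delta_rot=[[0,0,0],[0,0,0],[0,0,0],[0,0,0],[0,0,0],[0,0,0],[0,0,0],[0,0,0],[0,0,0]], travel=[[0,0,0],[0,0,0],[0,0,0],[0,0,0],[0,0,-0.02],[0,0,-0.06],[0,0,-0.1],[0,0,-0.122],[0,0,-0.122]], grip=[0.5,0.1,0.1,0.1,0.1,0.1,0.1,0.1,0.1])

```text
time_s: 21.7
tcp_pos: [0.4722, 0.4362, 0.152]
tool_rot: [-0.139, 0.99, 0.001, 0.002]
force: [1.0, 0.0, -0.4]
finger_gap: 0.0415
grip_force: 0.0
```

```bash
python3 - <<'E'
from h import *
plan(.44,.4,.15,180-7)
plan(.44,-.15,.15,180-7)
plan(.471,-.183,.06,180-7)
save('top','top1')
im=cv2.imread('pics/top1.png');cv2.imwrite('pics/t1.png',cv2.resize(im[220:285,150:310],None,fx=5,fy=5,interpolation=cv2.INTER_CUBIC))
E
```

```text
travel [0.0409, -0.0259, 0.0018] rot [0.11, 0.19, 23.03] q [-0.1, 0.78, -1.04, 1.63, 0.72, 1.17, 0.53] t 21.7
travel [0.1927, -0.5545, 0.0006] rot [0.11, 0.19, 23.03] q [-0.1, 0.78, -1.04, 1.63, 0.72, 1.17, 0.53] t 21.7
travel [0.1724, -0.5949, 0.0906] rot [0.11, 0.19, 23.03] q [-0.1, 0.78, -1.04, 1.63, 0.72, 1.17, 0.53] t 21.7
```

View pics/t1.png

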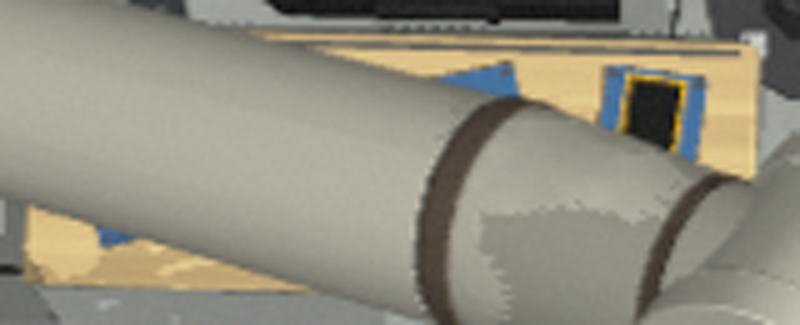

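The arm hides the pads in this view, so I'll check the placements later and go on to the sink.

Call:
jog_arm(delta_rot=[[0,0,0],[0,0,2],[0,0,4],[0,0,6],[0,0,8],[0,0,10],[0,0,12],[0,0,14],[0,0,16],[0,0,18],[0,0,20],[0,0,22],[0,0,23],[0,0,23],[0,0,23],[0,0,23],[0,0,23],[0,0,23],[0,0,23]], travel=[[0.02,-0.013,0],[0.041,-0.026,0],[0.054,-0.07,0],[0.066,-0.114,0],[0.079,-0.158,0],[0.092,-0.202,0],[0.104,-0.246,0],[0.117,-0.29,0],[0.13,-0.334,0],[0.142,-0.378,0],[0.155,-0.422,0],[0.168,-0.466,0],[0.18,-0.51,0],[0.193,-0.554,0],[0.173,-0.595,0],[0.173,-0.595,0.03],[0.173,-0.595,0.06],[0.173,-0.595,0.09],[0.173,-0.595,0.09]], grip=[0.1,0.1,0.1,0.1,0.1,0.1,0.1,0.1,-0.43,-0.43,-0.43,-0.43,-0.43,-0.43,-0.43,-0.43,-0.43,-0.43,-0.43])

```text
time_s: 24.12
tcp_pos: [0.4664, -0.1834, 0.0568]
tool_rot: [0.061, 0.998, 0.001, -0.003]
force: [0.2, -0.0, 0.6]
finger_gap: 0.0654
grip_force: 0.0
```

```bash
python3 - <<'E'
from h import *
plan(.471,-.183,.005,180-7)
E
```

```text
travel [-0.0048, 0.0008, 0.0518] rot [0.14, -0.37, 0.06] q [1.08, 0.69, -0.97, 2.02, 0.77, 0.85, 1.12] t 24.12
```

Call:
jog_arm(delta_rot=[[0,0,0],[0,0,0],[0,0,0],[0,0,0],[0,0,0]], travel=[[-0.002,0,0],[-0.002,0,0.01],[-0.002,0,0.02],[-0.002,0,0.02],[-0.002,0,0.02]], grip=[-0.43,-0.43,-0.43,-0.43,-0.43])

```text
time_s: 24.75
tcp_pos: [0.4715, -0.1846, 0.0398]
tool_rot: [0.061, 0.998, 0.0, 0.0]
force: [0.6, 1.3, -0.3]
finger_gap: 0.0656
grip_force: 0.0
```

```bash
python3 - <<'E'
from h import *
plan(.471,-.183,.005,180-7)
E
```

```text
travel [0.0007, 0.0015, 0.0348] rot [0.0, 0.0, 0.04] q [1.06, 0.71, -0.94, 2.02, 0.8, 0.83, 1.09] t 24.75
```

Call:
jog_arm(delta_rot=[[0,0,0],[0,0,0],[0,0,0],[0,0,0],[0,0,0],[0,0,0],[0,0,0],[0,0,0],[0,0,0],[0,0,0],[0,0,0]], travel=[[0,0.0015,0.01],[0,0.0015,0.02],[0,0.0015,0.03],[0,0.0015,0.033],[0,0.0015,0.0345],[0,0.0015,0.0345],[0,0.0015,0.0345],[0,0.0015,0.0345],[0,0.0015,0.0345],[0,0.0015,0.0345],[0,0.0015,0.0345]], grip=[-0.43,-0.43,-0.43,-0.43,-0.43,-0.3,-0.1,0.1,0.3,0.5,0.5], force=20)

```text
time_s: 26.12
tcp_pos: [0.4717, -0.1832, 0.0054]
tool_rot: [0.061, 0.998, -0.0, 0.0]
force: [-0.2, -0.1, 2.1]
finger_gap: 0.0389
grip_force: 20.0
```

```bash
python3 - <<'E'
from h import *
for a in((.44,-.14,.15),(.44,.2,.15),(.4725,.2335,.15),(.4725,.2335,.028)): plan(*a,180+12)
E
```

```text
travel [0.0367, 0.039, -0.1446] rot [-0.01, 0.01, -18.97] q [1.01, 0.76, -0.88, 2.03, 0.87, 0.77, 1.04] t 26.12
travel [0.0779, 0.3765, -0.1447] rot [-0.01, 0.01, -18.97] q [1.01, 0.76, -0.88, 2.03, 0.87, 0.77, 1.04] t 26.12
travel [0.0497, 0.4137, -0.1447] rot [-0.01, 0.01, -18.97] q [1.01, 0.76, -0.88, 2.03, 0.87, 0.77, 1.04] t 26.12
travel [0.0498, 0.4137, -0.0227] rot [-0.01, 0.01, -18.97] q [1.01, 0.76, -0.88, 2.03, 0.87, 0.77, 1.04] t 26.12
```

Call:
jog_arm(delta_rot=[[0,0,0],[0,0,0],[0,0,0],[0,0,0],[0,0,0],[0,0,-3],[0,0,-6],[0,0,-9],[0,0,-12],[0,0,-15],[0,0,-19],[0,0,-19],[0,0,-19],[0,0,-19],[0,0,-19],[0,0,-19],[0,0,-19],[0,0,-19]], travel=[[0,0,-0.02],[0,0,-0.06],[0,0,-0.1],[0.018,0.02,-0.135],[0.037,0.039,-0.145],[0.042,0.087,-0.145],[0.048,0.135,-0.145],[0.054,0.183,-0.145],[0.06,0.231,-0.145],[0.066,0.279,-0.145],[0.072,0.327,-0.145],[0.078,0.376,-0.145],[0.05,0.414,-0.145],[0.05,0.414,-0.115],[0.05,0.414,-0.085],[0.05,0.414,-0.055],[0.05,0.414,-0.055],[0.05,0.414,-0.055]], grip=[0.5,0.5,0.5,0.5,0.5,0.5,0.5,0.5,0.5,0.5,0.5,0.5,0.5,0.5,0.5,0.5,0.5,0.5])

```text
time_s: 28.38
tcp_pos: [0.4724, 0.2344, 0.0611]
tool_rot: [-0.105, 0.994, 0.0, 0.0]
force: [0.1, 1.4, -0.3]
finger_gap: 0.0386
grip_force: 20.0
```

```bash
python3 - <<'E'
from h import *
plan(.4725,.2335,.028,180+12)
E
```

```text
travel [0.0002, -0.0009, 0.0331] rot [0.03, 0.04, 0.05] q [0.25, 0.73, -0.99, 1.97, 0.79, 0.9, 0.61] t 28.38
```

Call:
jog_arm(delta_rot=[[0,0,0],[0,0,0],[0,0,0],[0,0,0],[0,0,0],[0,0,0],[0,0,0],[0,0,0]], travel=[[0,-0.001,0.015],[0,-0.001,0.024],[0,-0.001,0.028],[0,-0.001,0.03],[0,-0.001,0.032],[0,-0.001,0.0335],[0,-0.001,0.0335],[0,-0.001,0.0335]], grip=[0.5,0.5,0.5,0.5,0.5,0.5,0.5,0.5])

```text
time_s: 29.38
tcp_pos: [0.4725, 0.233, 0.0274]
tool_rot: [-0.105, 0.994, -0.0, 0.0]
force: [-1.7, -0.8, 5.4]
finger_gap: 0.0386
grip_force: 20.0
```

Call:
jog_arm(delta_rot=[[0,0,0],[0,0,0],[0,0,0],[0,0,0],[0,0,0],[0,0,0],[0,0,0],[0,0,0],[0,0,0]], travel=[[0,0,0],[0,0,0],[0,0,0],[0,0,0],[0,0,-0.02],[0,0,-0.06],[0,0,-0.1],[0,0,-0.122],[0,0,-0.122]], grip=[0.1,-0.3,-0.3,-0.3,-0.3,-0.3,-0.3,-0.3,-0.3])

```text
time_s: 30.5
tcp_pos: [0.4735, 0.2333, 0.1505]
tool_rot: [-0.105, 0.995, 0.0, 0.002]
force: [0.7, -0.2, 0.0]
finger_gap: 0.0595
grip_force: 0.0
```

```bash
python3 - <<'E'
from h import *
plan(.44,.2,.15,180+3)
plan(.44,-.06,.15,180+3)
plan(.455,-.0945,.06,180+3)
E
```

```text
travel [0.0397, -0.0256, 0.0004] rot [0.02, 0.2, 9.01] q [0.35, 0.61, -1.12, 1.92, 0.65, 1.03, 0.72] t 30.5
travel [0.0938, -0.2799, 0.0002] rot [0.02, 0.2, 9.01] q [0.35, 0.61, -1.12, 1.92, 0.65, 1.03, 0.72] t 30.5
travel [0.0866, -0.3167, 0.0902] rot [0.02, 0.2, 9.01] q [0.35, 0.61, -1.12, 1.92, 0.65, 1.03, 0.72] t 30.5
```

Call:
jog_arm(delta_rot=[[0,0,0],[0,0,0],[0,0,2],[0,0,4],[0,0,6],[0,0,8],[0,0,9],[0,0,9],[0,0,9],[0,0,9],[0,0,9],[0,0,9],[0,0,9],[0,0,9]], travel=[[0.02,-0.013,0],[0.04,-0.026,0],[0.049,-0.068,0],[0.058,-0.11,0],[0.067,-0.153,0],[0.076,-0.195,0],[0.085,-0.238,0],[0.094,-0.28,0],[0.087,-0.317,0],[0.087,-0.317,0.03],[0.087,-0.317,0.06],[0.087,-0.317,0.09],[0.087,-0.317,0.09],[0.087,-0.317,0.09]], grip=[-0.2,-0.2,-0.2,-0.2,-0.2,-0.2,-0.2,-0.2,-0.2,-0.2,-0.2,-0.2,-0.2,-0.2])

```text
time_s: 32.25
tcp_pos: [0.4534, -0.0949, 0.059]
tool_rot: [-0.027, 1.0, 0.0, -0.0]
force: [-0.1, 0.1, 1.1]
finger_gap: 0.0553
grip_force: 0.0
```

```bash
python3 - <<'E'
from h import *
plan(.455,-.0945,.005,180+3)
E
```

```text
travel [-0.0016, 0.0002, 0.054] rot [0.03, -0.01, 0.07] q [0.97, 0.64, -1.02, 2.12, 0.78, 0.82, 1.09] t 32.25
```

Call:
jog_arm(delta_rot=[[0,0,0],[0,0,0],[0,0,0],[0,0,0],[0,0,0],[0,0,0],[0,0,0],[0,0,0],[0,0,0],[0,0,0],[0,0,0],[0,0,0]], travel=[[-0.001,0,0.015],[-0.001,0,0.03],[-0.001,0,0.043],[-0.001,0,0.05],[-0.001,0,0.053],[-0.001,0,0.0535],[-0.001,0,0.0535],[-0.001,0,0.0535],[-0.001,0,0.0535],[-0.001,0,0.0535],[-0.001,0,0.0535],[-0.001,0,0.0535]], grip=[-0.2,-0.2,-0.2,-0.2,-0.2,-0.2,0,0.2,0.5,0.8,0.8,0.8], force=15)

```text
time_s: 33.75
tcp_pos: [0.4545, -0.0953, 0.0054]
tool_rot: [-0.026, 1.0, -0.0, 0.0]
force: [-0.9, -0.9, 2.5]
finger_gap: 0.0259
grip_force: 15.0
```

```bash
python3 - <<'E'
from h import *
for a in((.44,-.07,.15),(.44,.12,.15),(.467,.14,.15),(.467,.14,.06)): plan(*a,180-6.5)
E
```

```text
travel [0.0131, 0.026, -0.1446] rot [-0.01, 0.01, 9.53] q [0.89, 0.72, -0.91, 2.13, 0.9, 0.73, 1.0] t 33.75
travel [0.0031, 0.2157, -0.1447] rot [-0.01, 0.01, 9.53] q [0.89, 0.72, -0.91, 2.13, 0.9, 0.73, 1.0] t 33.75
travel [-0.025, 0.2343, -0.1447] rot [-0.01, 0.01, 9.53] q [0.89, 0.72, -0.91, 2.13, 0.9, 0.73, 1.0] t 33.75
travel [-0.0249, 0.2343, -0.0547] rot [-0.01, 0.01, 9.53] q [0.89, 0.72, -0.91, 2.13, 0.9, 0.73, 1.0] t 33.75
```

Call:
jog_arm(delta_rot=[[0,0,0],[0,0,0],[0,0,0],[0,0,0],[0,0,2],[0,0,4],[0,0,6],[0,0,8],[0,0,9.5],[0,0,9.5],[0,0,9.5],[0,0,9.5],[0,0,9.5],[0,0,9.5],[0,0,9.5],[0,0,9.5]], travel=[[0,0,-0.02],[0,0,-0.06],[0.006,0,-0.1],[0.013,0.01,-0.135],[0.013,0.026,-0.145],[0.011,0.066,-0.145],[0.009,0.106,-0.145],[0.006,0.146,-0.145],[0.004,0.186,-0.145],[0.003,0.216,-0.145],[-0.01,0.225,-0.145],[-0.025,0.234,-0.145],[-0.025,0.234,-0.115],[-0.025,0.234,-0.085],[-0.025,0.234,-0.055],[-0.025,0.234,-0.055]], grip=[0.8,0.8,0.8,0.8,0.8,0.8,0.8,0.8,0.8,0.8,0.8,0.8,0.8,0.8,0.8,0.8])

```text
time_s: 35.75
tcp_pos: [0.4649, 0.1393, 0.0585]
tool_rot: [0.056, 0.998, -0.001, -0.002]
force: [-0.6, -0.1, -0.6]
finger_gap: 0.0262
grip_force: 15.0
```

```bash
python3 - <<'E'
from h import *
plan(.467,.14,.028,180-6.5)
E
```

```text
travel [-0.0021, 0.001, 0.0305] rot [-0.07, -0.25, 0.07] q [0.41, 0.64, -0.95, 2.06, 0.73, 0.82, 0.48] t 35.75
```

Call:
jog_arm(delta_rot=[[0,0,0],[0,0,0],[0,0,0],[0,0,0],[0,0,0],[0,0,0],[0,0,0],[0,0,0]], travel=[[0,0,0.015],[0,0,0.024],[0,0,0.028],[0,0,0.03],[0,0,0.0315],[0,0,0.0325],[0,0,0.0325],[0,0,0.0325]], grip=[0.8,0.8,0.8,0.8,0.8,0.8,0.8,0.8])

```text
time_s: 36.75
tcp_pos: [0.467, 0.1398, 0.0278]
tool_rot: [0.056, 0.998, 0.0, 0.0]
force: [0.3, 0.1, -0.0]
finger_gap: 0.0261
grip_force: 15.0
```

Call:
jog_arm(delta_rot=[[0,0,0],[0,0,0],[0,0,0],[0,0,0],[0,0,0],[0,0,0],[0,0,0],[0,0,0],[0,0,0]], travel=[[0,0,0],[0,0,0],[0,0,0],[0,0,0],[0,0,-0.02],[0,0,-0.06],[0,0,-0.1],[0,0,-0.14],[0,0,-0.18]], grip=[0.3,0,0,0,0,0,0,0,0])

```text
time_s: 37.88
tcp_pos: [0.4667, 0.1397, 0.209]
tool_rot: [0.056, 0.998, -0.0, -0.0]
force: [0.6, -0.7, -0.7]
finger_gap: 0.0462
grip_force: 0.0
```

Call:
jog_arm(delta_rot=[[0,0,0],[0,0,0],[0,0,0],[0,0,0],[0,0,0],[0,0,0],[0,0,0],[0,0,0],[0,0,0],[0,0,0],[0,0,0],[0,0,0]], travel=[[0.02,0,0],[0.03,-0.04,0],[0.03,-0.08,0],[0.03,-0.12,0],[0.03,-0.16,0],[0.03,-0.2,0],[0.03,-0.24,0],[0.03,-0.28,0],[0.03,-0.32,0],[0.03,-0.36,0],[0.03,-0.36,0],[0.03,-0.36,0]], grip=[0,0,0,0,0,0,0,0,0,0,0,0])

```text
time_s: 39.38
tcp_pos: [0.3965, -0.2139, 0.2077]
tool_rot: [0.056, 0.998, 0.0, -0.0]
force: [0.4, 1.1, 0.6]
finger_gap: 0.0461
grip_force: 0.0
```

```bash
python3 - <<'E'
from h import *
save('top','top2')
im=cv2.imread('pics/top2.png');cv2.imwrite('pics/t2.png',cv2.resize(im[180:285,150:310],None,fx=5,fy=5,interpolation=cv2.INTER_CUBIC))
E
```

```text
(no output)
```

View pics/t2.png

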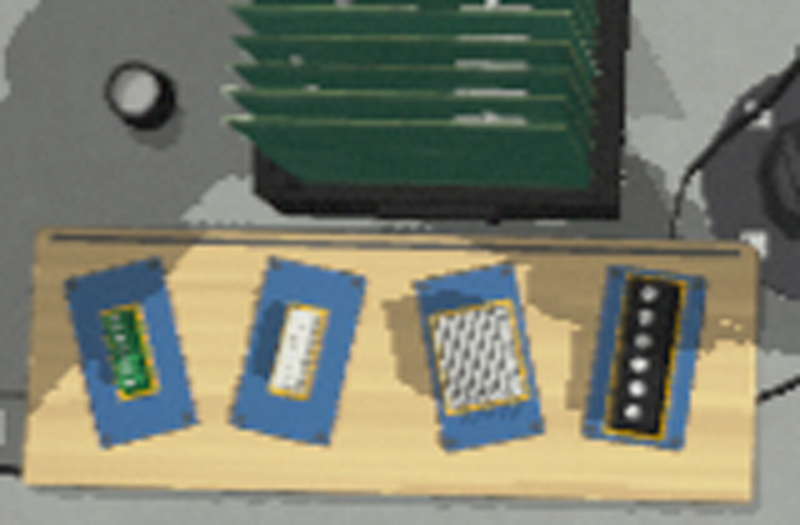

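All four parts sit inside their frames and lie along them: green at crop (129,350), white (297,350), sink (479,357), connector (648,355). The loupe is unmoved.

```bash
python3 -c "
from h import *
print(workorder.close_job())"
```

```text
the job is handed in; nothing more can be done
None
```

All four components are on their matching pads, upright, centred and aligned as far as the last top view shows, the jar and loupe were never touched, and the job was handed in at about 39 s; no verdict was returned.

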